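# Check a loaded bearing with a vibration probe

## Robot

A 6-joint arm with a two-finger parallel gripper is mounted at the origin on the work surface. World frame = base frame: x ahead of the robot, y to its left, z up, the work surface at z = 0. Lengths are in m, angles in rad, forces in N, time in s.
With the tool pointing down it reaches from about 0.325 to 0.9 m from the base axis. Payload 3.5 kg.
Tool frame: the origin (TCP) lies on the centre line of the jaws, within the pads' length; the fingertips stand 22 mm ahead of it and the grasp point (between the pads) lies 3 mm ahead of it; z points along the fingers, y is the direction in which the jaws open and shut (so a half turn about z gives the same grasp; the last joint's range is limited). The gripper opens to 85 mm and grips with 20 to 120 N. Pads are 22 mm wide; open, the fingers measure 114 mm over their backs; the gripper's body (76 mm by 85 mm) begins 54 mm behind the grasp point. The pads swing forward as they close: fully open they stand 13 mm farther back than shut.
Start: joints at [1.04, 0.276, -0.026, 1.268, 0, 1.467], TCP at [0.259, 0.569, 0.253] pointing down, gripper open.
Joint ranges: [-3.12, 3.12], [-0.85, 1.88], [-1.08, 1.24], [-1.95, 2.15], [-1.57, 1.53], [-3.14, 3.14]. Speed limits (rad/s): [2.57, 2.57, 3.14, 3.14, 3.14, 3.14].

## Interface

Orientations are given as a unit quaternion [w, x, y, z].
In Python, from workcell import env gives the robot as it stands. Calls block until the motion is done:
- env.move_pose(position, orientation): joint-space move of the TCP to a pose.
- env.move_l(position, orientation=None, v=0.15, guard=None): straight line of the TCP; orientation=None keeps the orientation; v is the mean speed in m/s. With guard (N) it stops when the force on the tool has changed by that much, and returns True; else False.
- env.move_j(angles): joint-space move.
- env.command_gripper(opening, effort=None): finger opening in m; effort is the grip in N (None keeps the last); returns when the fingers have stopped.
- env.dwell(seconds).
- env.ik(position, orientation): joint angles nearest the present ones, or None.
- env.camera(name): name is "side" or "top" or "wrist"; returns a dict with "pixels" (384x512x3 uint8, blue, green, red), "camera_matrix" (3x3 intrinsics, pixels), "rvec" (rotation vector, rad) and "tvec" (3), from world to camera coordinates, as OpenCV has them. Camera axes: x right, y down, z forward; pixel columns grow to the right and rows downward; lengths in m; the calibration is good to about 2 mm. A picture is of the moment at which its call begins. There is no depth.
A pose or a line that the arm cannot do raises env.MotionError and nothing moves.
- env.finish_job(): hands the job in, once; it reports no verdict.
Readings, each from a call of its own:
- env.read_time_s(): time.
- env.read_qpos(): joint angles.
- env.read_joint_velocities(): joint speeds.
- env.read_tau(): joint torques, N m.
- env.read_tcp_pos(): TCP position.
- env.read_eef_rot(): TCP orientation.
- env.read_contact_force(): force on the tool from outside, world axes, zero at the start.
- env.read_ft_torque(): the same for the moment, N m.
- env.read_gripper_width(): finger opening in m.
Only numpy, scipy, OpenCV 4.12 (cv2) and the standard library are available. Lean on these libraries where they do the work, as an engineer would, in place of code of your own. Each camera call takes 0.05 s, during which the arm holds its last target.

## Task

Check the bearing under load. Set iron weights from the board onto the sprung pan, until the pan's pointer comes to rest between the two pairs of tabs on the gauge post, and leave them there. Then take the vibration probe from its holder and press its sprung tip gently on the centre of the round measuring pad on the bearing block, with the probe square to the pad and the plunger pushed about half way in; finish while still holding it there, steady. Leave the other things on the table undisturbed.

Things in the scene. Friction and masses are not known exactly. Their poses are not given: they have to be found in the camera images.
- weight1: One of three identical plain iron weights: round foot 44 mm in diameter and 24 mm high, narrow neck, and on top a grip knob 18 mm in diameter from 34 to 50 mm above the underside. 0.30 kg. Origin: centre of the underside, z up. They stand at first in a row, 70 mm apart, along the middle of a wooden board 12 mm thick, 70 by 220 mm.
- weight2: Second iron weight, same as weight1.
- weight3: Third iron weight, same as weight1. Not all three are needed.
- pan_centre (a point): Middle of the upper face of the stand's round steel pan (inside 118 mm wide, rim 6 mm above this face); 150 mm above the table when the pan is fully up, it sinks with the pan. Two weights fit side by side, 30 mm either side of it along the stand's x. The gauge post is 100 to 112 mm from it along the stand's +y, its top 140 mm above the table; keep the gripper clear of it.
- pan (a joint): How far the pan has sunk, m: 0 fully up, 0.075 at the bottom stop. Spring 150 N/m: each weight sinks it by about 0.020. The pan's own load is unknown (it starts at 0.008 to 0.033); one or two weights are needed. The pointer is wholly between the upper and lower tabs from 0.034 to 0.058. It settles in about a second.
- rig: The fixed load stand: a blue base plate 100 by 420 mm with, on it, the grey bearing block with a horizontal shaft along y (110 mm to the -y side of the origin), and the sprung pan (100 mm to the +y side). Origin: underside of the base, on the table; y runs from the bearing block to the pan, z up, -x is the front, towards the robot.
- pad: Round steel measuring pad on the bearing block, 32 mm in diameter, with a small dark centre mark 6 mm across. Origin: centre of its upper face (the spot to touch, about 116 mm above the table). Its z axis points straight out of that face, leaning 0.4 rad (23 degrees) from vertical towards the front of the stand; its y axis is level and is that of the stand.
- probe: Vibration probe, a round pen, 0.15 kg: tube 22 mm in diameter from 20 to 115 mm above the origin, collar 34 mm wide at 45 to 51 mm, nose 16 mm wide at 0 to 20 mm; hold it by the tube above the collar. Origin: on the axis at the nose end; z runs along the axis to the back end. Plunger reaches 20 mm below the origin. Stands at first in the holder, tip down, collar on its top; lift 70 mm to clear.
- plunger (a joint): How far the probe's plunger is pushed in, m: 0 fully out, 0.012 fully in. Spring 400 N/m: half way in is 0.006 and about 2.4 N.
- tip (a point): The rounded end (radius 5 mm) of the probe's plunger, 20 mm from the nose while the plunger is out.
- holder: Fixed grey holder block, 70 by 70 mm and 80 mm high on a foot 100 by 100 mm, with a 26 mm square upright hole in which the probe stands. Origin: centre of the underside.
- board: Fixed wooden board, 70 by 220 mm and 12 mm thick, on which the weights stand. Origin: centre of the underside; its y axis runs along its length.
- oil_bottle: Bystander, leave alone: white oil bottle 52 mm in diameter, 120 mm high. Origin: centre of the underside.
- spanner: Bystander, leave alone: steel spanner 170 mm long lying on the table.
- spare_race: Bystander, leave alone: steel ring 60 mm in diameter, 16 mm high, lying on the table. Origin: centre of the underside.
- grease_tin: Bystander, leave alone: round steel tin 70 mm in diameter, 70 mm high. Origin: centre of the underside.
There are look-alikes about, which are no part of the job. What is meant by the board is not black, and is the smaller of those in its own colour.

How it is judged:
On the way, in this order (a step that is already met when the one before it is completed fails the run):
1. the pan's pointer rests between the tabs, the weights released (value of joint pan between 0.033 and 0.059 m and contact force between the fingers and weight1 below 0.1 N and contact force between the fingers and weight2 below 0.1 N and contact force between the fingers and weight3 below 0.1 N and contact force between each of the arm, the fingers and rig below 0.1 N and velocity of joint pan between -0.01 and 0.01 m/s), for 0.5 s.
2. the probe is lifted clear of its holder in the fingers, the pan still loaded (value of joint pan between 0.033 and 0.059 m and z of probe in the frame of holder above 0.07 m and contact force between the fingers and probe above 2 N and contact force between probe and holder below 0.1 N), for 0.1 s.
At the end, for the whole second after the job is handed in: Pan sunk 33 to 59 mm under released weights, robot off the stand. Fingers hold the probe, still, clear of its holder: tip within 7 mm of the pad centre, axis within 0.15 rad of square to the pad, plunger in by 1.8 to 11.3 mm, pressing the pad with 0.7 to 5.5 N (value of joint pan between 0.033 and 0.059 m and contact force between the fingers and weight1 below 0.1 N and contact force between the fingers and weight2 below 0.1 N and contact force between the fingers and weight3 below 0.1 N and contact force between each of the arm, the fingers and rig below 0.1 N and contact force between board and probe below 0.1 N and contact force between the fingers and probe above 2 N and contact force between probe and pad between 0.7 and 5.5 N and value of joint plunger between 0.0018 and 0.0113 m and distance between tip and pad below 0.007 m and angle between the z axis of probe and the z axis of pad, either way round below 0.15 rad and contact force between probe and holder below 0.1 N and linear speed of probe below 0.02 m/s); the arm keeps its last pose, push and grip.
It fails at once if the probe is pressed hard on the pad (over 15 N) (contact force between probe and pad above 15 N).
It fails at once if the oil bottle is disturbed (moved over 25 mm) (distance of oil_bottle from where it was at the start of the episode above 0.025 m).
It fails at once if the spanner is disturbed (moved over 25 mm) (distance of spanner from where it was at the start of the episode above 0.025 m).
It fails at once if the spare bearing ring is disturbed (moved over 25 mm) (distance of spare_race from where it was at the start of the episode above 0.025 m).
It fails at once if the grease tin is disturbed (moved over 25 mm) (distance of grease_tin from where it was at the start of the episode above 0.025 m).
It also fails if it takes over 67 s, if anything falls off the work surface, if the arm or the gripper's body presses on something with over 40 N, if the wrist force passes 120 N, or if a joint passes its speed limit or range.

## Working session

There is one attempt and no reset: what is moved stays moved. The work goes in short steps, each a Python script; the robot and the scene stay as the last script left them, time stands still between calls to the robot, and variables do not carry over. Pictures are saved under pics/ and viewed, and the job is handed in when it is done.

```bash
ls; mkdir -p pics
python3 - <<'E'
from workcell import env
import cv2
for n in ["side","top","wrist"]:
    c=env.camera(n); cv2.imwrite(f"pics/a_{n}.png",c["pixels"]); 
    R=cv2.Rodrigues(c["rvec"])[0]; print(n,c["camera_matrix"].tolist(),(-R.T@c["tvec"].reshape(3)).round(3),R[2].round(3))
print(env.read_time_s(), env.read_eef_rot(), env.read_gripper_width())
E
```

```text
pics
side [[360.17957562365365, 0.0, 266.8431389973606], [0.0, 360.17957562365365, 195.55586025541896], [0.0, 0.0, 1.0]] [0.329 1.126 0.754] [ 0.153 -0.845 -0.513]
top [[347.2901557853404, 0.0, 251.9912524884283], [0.0, 347.2901557853404, 185.807691905755], [0.0, 0.0, 1.0]] [0.288 0.106 1.204] [ 0.187 -0.01  -0.982]
wrist [[268.8163691266085, 0.0, 257.947982763914], [0.0, 268.8163691266085, 187.39726464626878], [0.0, 0.0, 1.0]] [0.193 0.599 0.373] [ 0.26  -0.121 -0.958]
0.15 [-2.78703138e-04  2.12281439e-01  9.77208158e-01 -8.53530095e-04] 0.08558053037128825
```

View pics/a_side.png

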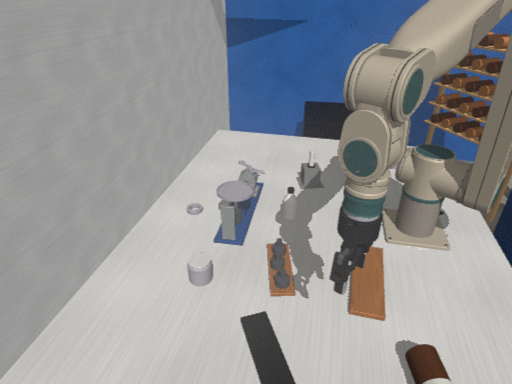

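View pics/a_top.png

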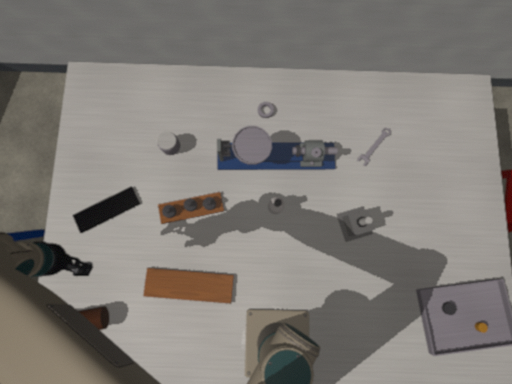

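View pics/a_wrist.png

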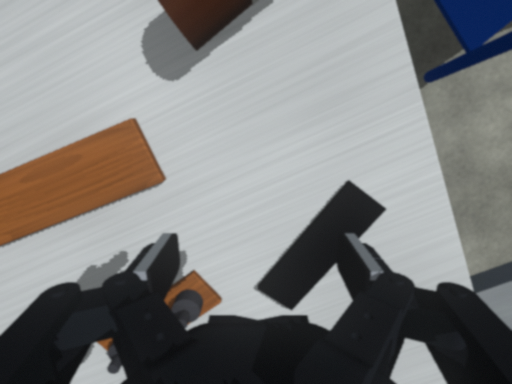

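The top view shows the small orange board at about (190,208) with three weights at (170,211), (190,205) and (211,203). It also shows the rig at (277,155), with the pan at (252,146) and the bearing block at (315,152), and the holder with the probe at (357,223). The larger orange board and the black one are decoys.

```bash
cat > h.py <<'E'
import numpy as np, cv2
from workcell import env
class Cam:
    def __init__(s,n):
        c=env.camera(n); s.im=c["pixels"]; s.K=np.array(c["camera_matrix"]); s.rv=np.array(c["rvec"]).reshape(3); s.t=np.array(c["tvec"]).reshape(3)
        s.R=cv2.Rodrigues(s.rv)[0]; s.C=-s.R.T@s.t
    def ray(s,uv):
        d=s.R.T@np.linalg.inv(s.K)@np.array([uv[0],uv[1],1.]); return d/np.linalg.norm(d)
    def plane(s,uv,z):
        d=s.ray(uv); return s.C+d*(z-s.C[2])/d[2]
    def proj(s,p):
        q=s.K@(s.R@np.asarray(p,float)+s.t); return q[:2]/q[2]
def tri(a):
    A=np.zeros((3,3)); b=np.zeros(3)
    for c,uv in a:
        d=c.ray(uv); M=np.eye(3)-np.outer(d,d); A+=M; b+=M@c.C
    p=np.linalg.solve(A,b)
    return p,[float(np.linalg.norm(c.proj(p)-np.array(uv))) for c,uv in a]
def crop(im,x0,y0,x1,y1,s,name):
    cv2.imwrite("pics/"+name,cv2.resize(im[y0:y1,x0:x1],None,fx=s,fy=s,interpolation=cv2.INTER_CUBIC))
def qdown(yaw):
    # tool z down; tool y (jaw) direction at angle yaw in the world xy plane
    from scipy.spatial.transform import Rotation as Ro
    y=np.array([np.cos(yaw),np.sin(yaw),0]); z=np.array([0,0,-1.]); x=np.cross(y,z)
    q=Ro.from_matrix(np.c_[x,y,z]).as_quat(); return q[[3,0,1,2]]
E
python3 - <<'E'
from h import *
c=Cam("top"); s=Cam("side")
crop(c.im,140,110,400,250,3,"b_top.png")
crop(s.im,180,130,340,300,3.5,"b_side.png")
for n,uv,z in [("w",(170,211),.05),("w",(190,205),.05),("w",(211,203),.05),("pan",(252,146),.14),("pad",(316,153),.116),("probe",(367,221),.17),("holder",(356,222),.08),("bottle",(277,204),.12),("race",(266,110),.01),("tin",(169,143),.07),("spanner",(375,146),0)]: print(n,c.plane(uv,z).round(3))
for p in [(218,142),(218,170),(335,170),(335,143)]: print(c.plane(p,.01).round(3))
E
```

```text
w [0.414 0.364 0.05 ]
w [0.436 0.299 0.05 ]
w [0.445 0.23  0.05 ]
pan [0.619 0.098 0.14 ]
pad [ 0.61  -0.111  0.116]
probe [ 0.387 -0.251  0.17 ]
holder [ 0.392 -0.246  0.08 ]
bottle [0.438 0.015 0.12 ]
race [0.798 0.05  0.01 ]
tin [0.643 0.38  0.07 ]
spanner [ 0.677 -0.349  0.   ]
[0.671 0.22  0.01 ]
[0.568 0.215 0.01 ]
[ 0.581 -0.199  0.01 ]
[ 0.68  -0.201  0.01 ]
```

View pics/b_top.png

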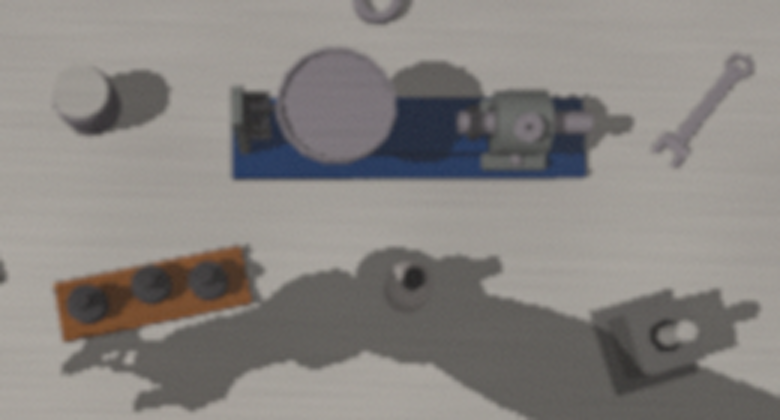

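View pics/b_side.png

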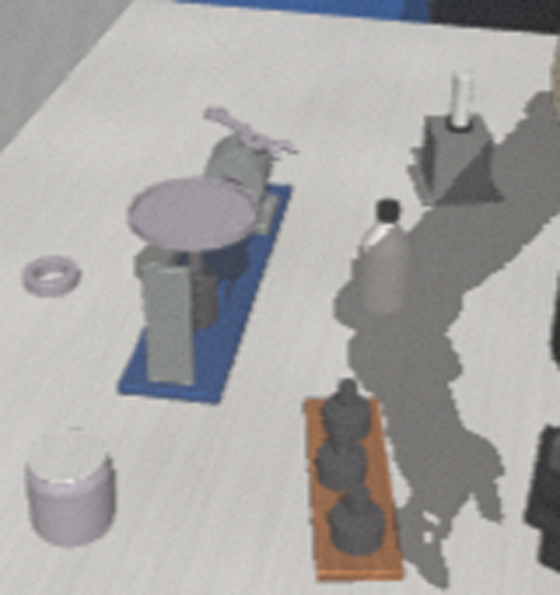

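```bash
python3 - <<'E'
from h import *
c=Cam("top"); s=Cam("side")
hsv=cv2.cvtColor(c.im,cv2.COLOR_BGR2HSV)
bl=((hsv[...,0]>105)&(hsv[...,0]<125)&(hsv[...,1]>120)).astype(np.uint8); bl[:100]=0;bl[200:]=0;bl[:,:200]=0;bl[:,360:]=0
pts=cv2.findNonZero(cv2.morphologyEx(bl,cv2.MORPH_OPEN,np.ones((2,2))))
r=cv2.minAreaRect(pts); P=np.array([c.plane(p,.012) for p in cv2.boxPoints(r)]); print("base",r,P.round(4).tolist(),P.mean(0).round(4))
og=((hsv[...,0]<20)&(hsv[...,1]>120)).astype(np.uint8)
n,l,st,ce=cv2.connectedComponentsWithStats(og)
for i in range(1,n):
    if st[i,4]>200: 
        r=cv2.minAreaRect(cv2.findNonZero((l==i).astype(np.uint8))); P=np.array([c.plane(p,.012) for p in cv2.boxPoints(r)]); print("or",r,P.round(3).tolist(),P.mean(0).round(3))
# pan
for nm,cam,(x0,y0,x1,y1) in [("top",c,(225,120,280,172)),("side",s,(210,175,262,210))]:
    h=cv2.cvtColor(cam.im,cv2.COLOR_BGR2HSV)[y0:y1,x0:x1]
    print(nm,h[(y1-y0)//2,(x1-x0)//2], h[0,0])
    ce=h[(y1-y0)//2,(x1-x0)//2].astype(int)
    m=(np.abs(h[...,0].astype(int)-ce[0])<15)&(np.abs(h[...,2].astype(int)-ce[2])<35)&(h[...,1]<80)&(h[...,1]>ce[1]-8)
    m=cv2.morphologyEx(m.astype(np.uint8),cv2.MORPH_OPEN,np.ones((3,3)))
    cn=max(cv2.findContours(m,0,2)[0],key=cv2.contourArea); e=cv2.fitEllipse(cv2.convexHull(cn)); print(e,e[0][0]+x0,e[0][1]+y0)
    o=cam.im[y0:y1,x0:x1].copy(); o=cv2.resize(o,None,fx=6,fy=6); cv2.ellipse(o,((e[0][0]*6+3,e[0][1]*6+3),(e[1][0]*6,e[1][1]*6),e[2]),(0,0,255),1); cv2.imwrite(f"pics/c_{nm}.png",o)
E
python3 -c "
import cv2,numpy as np
a=cv2.imread('pics/c_top.png');b=cv2.imread('pics/c_side.png');H=max(a.shape[0],b.shape[0])
cv2.imwrite('pics/c.png',np.hstack([cv2.copyMakeBorder(i,0,H-i.shape[0],0,0,0) for i in (a,b)]))"
```

```text
base ((276.96673583984375, 163.47412109375), (10.551718711853027, 114.06907653808594), 89.24615478515625) [[0.6081, 0.21, 0.012], [0.6259, -0.1953, 0.012], [0.5872, -0.1951, 0.012], [0.5698, 0.2079, 0.012]] [0.5977 0.0069 0.012 ]
or ((506.5, 200.49998474121094), (60.99999237060547, 8.999998092651367), 90.0) [[0.598, -0.795, 0.012], [0.599, -0.828, 0.012], [0.382, -0.803, 0.012], [0.381, -0.772, 0.012]] [ 0.49  -0.8    0.012]
or ((190.43405151367188, 207.61607360839844), (18.511980056762695, 62.59410095214844), 78.40782928466797) [[0.439, 0.416, 0.012], [0.488, 0.207, 0.012], [0.426, 0.191, 0.012], [0.377, 0.399, 0.012]] [0.432 0.303 0.012]
or ((188.2896728515625, 285.0241394042969), (86.78253173828125, 27.571102142333984), 4.763641834259033) [[0.139, 0.439, 0.012], [0.227, 0.439, 0.012], [0.211, 0.15, 0.012], [0.123, 0.154, 0.012]] [0.175 0.296 0.012]
or ((91.46552276611328, 318.413818359375), (20.02420997619629, 20.259098052978516), 86.633544921875) [[0.091, 0.639, 0.012], [0.096, 0.575, 0.012], [0.035, 0.564, 0.012], [0.03, 0.629, 0.012]] [0.063 0.602 0.012]
top [159  14 124] [ 17  14 159]
((26.628402709960938, 24.463712692260742), (36.90220260620117, 38.29619598388672), 100.5126724243164) 251.62840270996094 144.46371269226074
side [150   6 160] [ 15  10 206]
((24.754554748535156, 15.574447631835938), (20.832204818725586, 36.45008087158203), 88.99776458740234) 234.75455474853516 190.57444763183594
```

View pics/c.png

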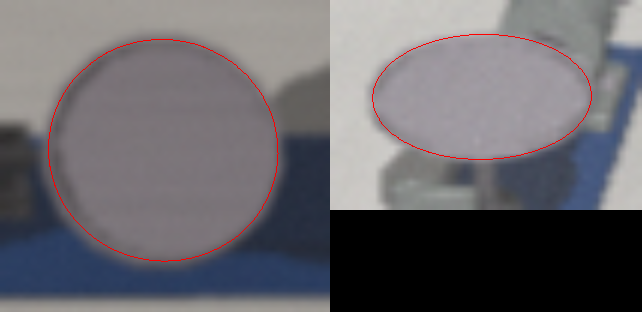

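Run:
```python
from h import *
c=Cam("top"); s=Cam("side")
for a,b in [((251.7,145.5),(235,191.5)),((251.6,144.5),(234.8,190.6))]: print("pan rim",[np.round(x,4) for x in tri([(c,a),(s,b)])])
# knobs in top/side (from crops)
for a,b in [((170,210.5),(282,277)),((190.5,204.0),(277.5,260)),((210,202.5),(279,241))]:
    print([np.round(x,4) for x in tri([(c,a),(s,b)])])
print("probe back",[np.round(x,4) for x in tri([(c,(368.5,220.3)),(s,(312.2,152))])])
for y in (.231,.231+np.pi,.231-np.pi):
    print(y,env.ik([.43,.30,.25],qdown(y)))
for y in (np.pi/2,-np.pi/2): print(y,env.ik([.62,.1,.3],qdown(y)))
```

```text
pan rim [array([0.6246, 0.0994, 0.1317]), array([0.2755, 0.2583])]
pan rim [array([0.6258, 0.0998, 0.1355]), array([0.0273, 0.0256])]
[array([0.4175, 0.3689, 0.0304]), array([0.1785, 0.2124])]
[array([0.4416, 0.301 , 0.0313]), array([0.1302, 0.1468])]
[array([0.4474, 0.2331, 0.0501]), array([0.2748, 0.2924])]
probe back [array([ 0.3925, -0.2645,  0.1447]), array([0.0844, 0.0622])]
0.231 [ 0.485832    0.10009398 -0.24829685  1.2224055   0.          1.82562833]
3.372592653589793 [ 0.485832    0.10009398 -0.24829685  1.2224055   0.         -1.31596433]
-2.9105926535897932 [ 0.485832    0.10009398 -0.24829685  1.2224055   0.         -1.31596433]
1.5707963267948966 [0.05702678 0.26267067 0.05343653 1.36156219 0.         0.05702678]
-1.5707963267948966 [ 0.05702678  0.26267067  0.05343653  1.36156219  0.         -3.08456588]
```

Run:
```python
from h import *
env.move_pose([.435,.30,.27],qdown(.231)); 
w=Cam("wrist"); cv2.imwrite("pics/d_wrist.png",w.im); print(env.read_time_s(), env.read_tcp_pos(), w.C)
import pickle; pickle.dump(w,open("w1.pkl","wb"))
```

```text
1.725 [0.43467542 0.30093077 0.26997617] [0.41771214 0.37187428 0.39089316]
```

View pics/d_wrist.png

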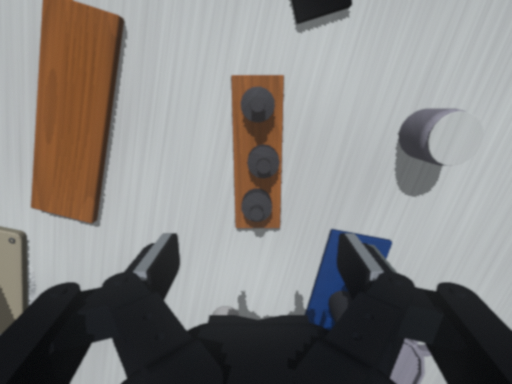

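Run:
```python
from h import *
import pickle
w=pickle.load(open("w1.pkl","rb")); 
env.move_pose([.44,.26,.19],qdown(.231)); v=Cam("wrist"); pickle.dump(v,open("w2.pkl","wb"))
a=cv2.resize(w.im[80:240,210:310],None,fx=3.5,fy=3.5,interpolation=2); b=cv2.resize(v.im[10:234,180:340],None,fx=2.5,fy=2.5,interpolation=2)
cv2.imwrite("pics/e.png",np.hstack([a,b[:560]])); print(v.C)
```

```text
[0.42258233 0.3318775  0.31065161]
```

View pics/e.png

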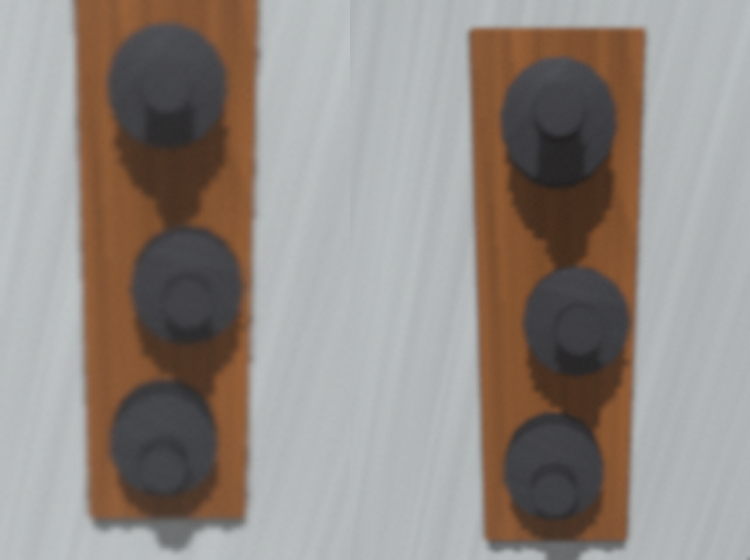

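Run:
```python
from h import *
import pickle
w=pickle.load(open("w1.pkl","rb")); v=pickle.load(open("w2.pkl","rb"))
for a,b in [((167,92),(210,110)),((188,299),(227,327)),((163,466),(203,490))]:
    p=(210+a[0]/3.5,80+a[1]/3.5);q=(180+b[0]/2.5,10+b[1]/2.5)
    print(np.round(tri([(w,p),(v,q)])[0],4),tri([(w,p),(v,q)])[1], w.plane(p,.062).round(4),v.plane(q,.062).round(4))
```

```text
[0.4176 0.3727 0.0728] [0.14282973077784084, 0.20122169359808914] [0.4174 0.3727 0.062 ] [0.4175 0.3746 0.062 ]
[0.4408 0.3055 0.0608] [0.09627826538995199, 0.13059981698654874] [0.4409 0.3057 0.062 ] [0.4406 0.3056 0.062 ]
[0.4465 0.2429 0.0657] [0.020922166618451282, 0.028003141599656098] [0.4468 0.2415 0.062 ] [0.4468 0.2416 0.062 ]
```

Run:
```python
from h import *
q=qdown(.231)
env.command_gripper(.06,30)
env.move_l([.4467,.2416,.12],q,v=.15)
env.move_l([.4467,.2416,.064],q,v=.08,guard=8)
print(env.read_tcp_pos(),env.read_contact_force())
env.command_gripper(0.0,40); print(env.read_gripper_width())
env.move_l([.4467,.2416,.26],q,v=.15)
print(env.read_contact_force(),env.read_gripper_width(),env.read_time_s())
env.move_pose([.53,.10,.30],qdown(np.pi/2))
w=Cam("wrist"); cv2.imwrite("pics/f_wrist.png",w.im); c=Cam("top"); cv2.imwrite("pics/f_top.png",c.im)
import pickle; pickle.dump(w,open("w3.pkl","wb")); print(w.C,env.read_time_s(),env.read_tcp_pos())
```

```text
[0.44709186 0.24177815 0.06430165] [0.64194922 0.43470359 0.24813746]
0.015990437971775604
[ 0.7456851   0.68448531 -3.25012762] 0.016248671020723603 6.0083
[0.45665913 0.10064088 0.42045817] 7.5667 [0.52968835 0.10037484 0.2996954 ]
```

View pics/f_wrist.png

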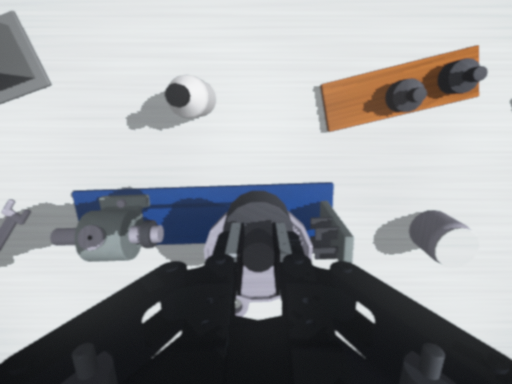

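Run:
```python
from h import *
import pickle
w=pickle.load(open("w3.pkl","rb")); 
crop(w.im,40,170,360,310,2.4,"g.png")
for p in [(73,191),(333,183)]: print(w.plane(p,.012))
print(w.plane((258.5,245),.134))
```

```text
[ 0.58414679 -0.19431572  0.012     ]
[0.57124493 0.21864919 0.012     ]
[0.61342609 0.10094968 0.134     ]
```

View pics/g.png

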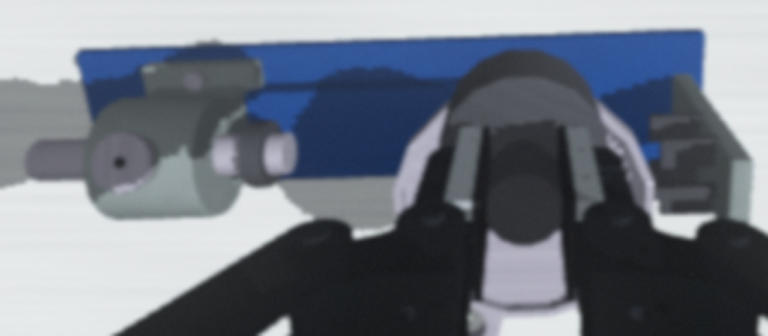

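Run:
```python
from h import *
import pickle
w=pickle.load(open("w3.pkl","rb")); c=Cam("top")
print("pad w",w.plane((89.6,237.5),.116), "top",c.plane((316.3,152.3),.116))
crop(c.im,215,120,350,180,5.8,"g2.png")
print("post top outer",w.plane((351,240),.14),w.plane((322,205),.14))
s=Cam("side"); crop(s.im,200,140,290,250,5,"g3.png"); import pickle; pickle.dump((c,s),open("cs.pkl","wb"))
```

```text
pad w [ 0.61268069 -0.11047344  0.116     ] top [ 0.61198426 -0.11175688  0.116     ]
post top outer [0.60376698 0.20785513 0.14      ] [0.56068954 0.17145636 0.14      ]
```

View pics/g2.png

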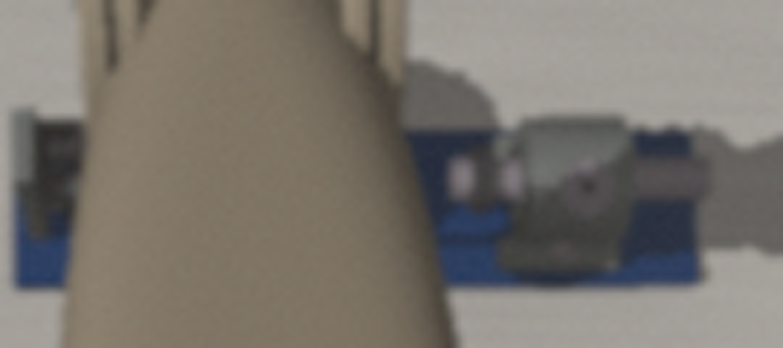

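View pics/g3.png

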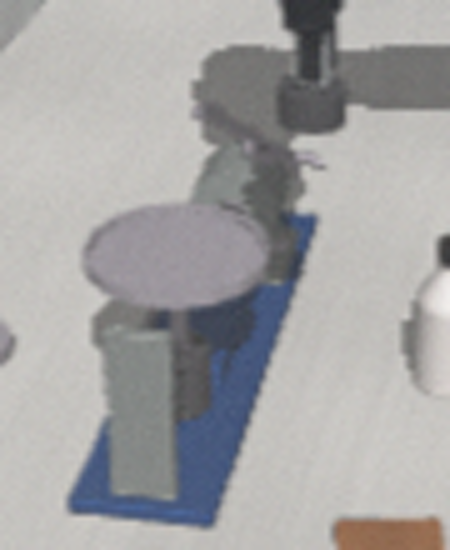

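Both views agree on the pad at about (0.612, -0.111) and the pan centre at (0.625, 0.100). The pan rim is at z≈0.134, so the pan has sunk about 22 mm and one weight should be enough. I'll set it 28 mm behind the pan centre so a second one can still fit.

Run:
```python
from h import *
q=qdown(np.pi/2); X,Y=.6520,.1015
env.move_pose([X,Y,.24],q); env.dwell(.2); f0=np.array(env.read_contact_force()); print(f0,env.read_gripper_width())
env.move_l([X,Y,.205],q,v=.08)
g=env.move_l([X,Y,.165],q,v=.03,guard=1.0); env.dwell(.3)
p=np.array(env.read_tcp_pos()); f=np.array(env.read_contact_force()); print(g,p,f-f0,env.read_time_s())
w=Cam("wrist"); cv2.imwrite("pics/h.png",w.im)
s=Cam("side"); crop(s.im,200,140,290,250,5,"h2.png")
```

```text
[-0.14920132 -0.00682518 -3.3253433 ] 0.01617012292563832
True [0.65075055 0.10141103 0.18004125] [0.76427032 0.24581515 2.60620709] 10.1667
```

View pics/h.png

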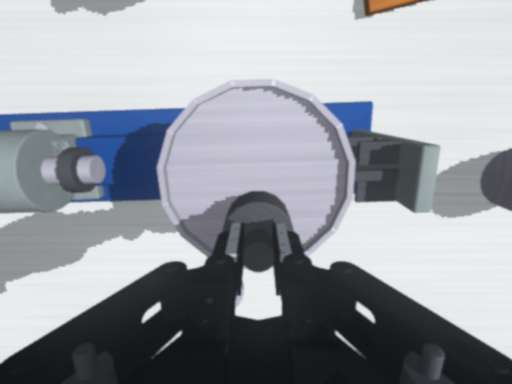

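View pics/h2.png

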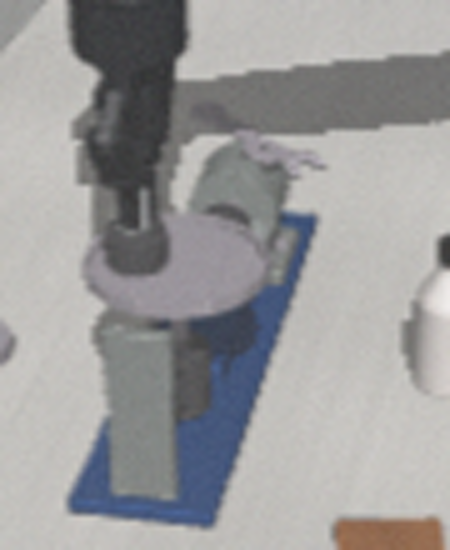

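Run:
```python
from h import *
for i in range(3):
    print(env.read_time_s(),env.read_tcp_pos(),env.read_contact_force(),env.read_gripper_width()); env.dwell(.15)
import pickle
s=Cam("side"); w=Cam("wrist"); pickle.dump((s,w),open("hw.pkl","wb"))
# rim left/right/top in wrist
print(w.plane((257,80),.134),w.plane((158,172),.134),w.plane((355,172),.134))
h=cv2.cvtColor(s.im,cv2.COLOR_BGR2HSV)[175:210,210:262]
crop(w.im,200,160,320,290,4.5,"i.png")
```

```text
10.2667 [0.65072133 0.10140444 0.18008408] [ 0.64802649 -0.00646159 -1.78936501] 0.01599942292997156
10.4167 [0.65066256 0.10140066 0.18009478] [ 1.52501489  0.57956092 -1.08708863] 0.016501560828754074
10.5667 [0.65064064 0.10142137 0.18007361] [ 0.99331359  0.76055362 -1.86937324] 0.016220791920962135
[0.56234002 0.1011417  0.134     ] [0.61701615 0.03789649 0.134     ] [0.61708309 0.16350442 0.134     ]
```

View pics/i.png

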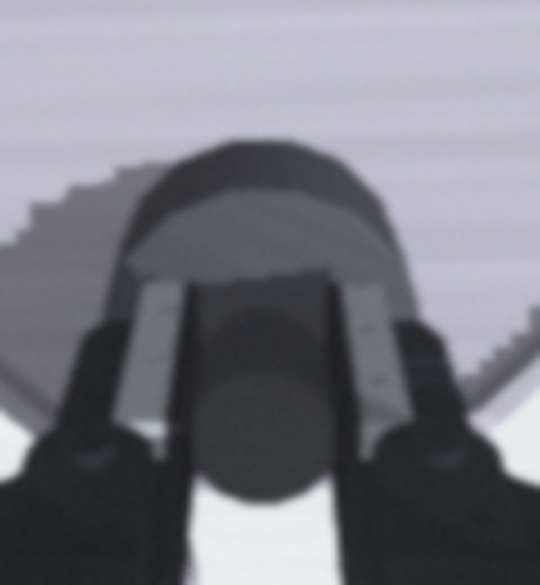

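Run:
```python
from h import *
import pickle
q=qdown(np.pi/2); X,Y=.6510,.1014
def F(n=6):
    a=[]
    for i in range(n): a.append(env.read_contact_force()); env.dwell(.03)
    return np.mean(a,0)
for z in (.172,.164):
    env.move_l([X,Y,z],q,v=.03); env.dwell(.2); print(z,F(),env.read_tcp_pos(),env.read_time_s())
s=Cam("side"); c=Cam("wrist"); pickle.dump((s,c),open("hw2.pkl","wb"))
crop(s.im,200,140,290,250,5,"j.png"); cv2.imwrite("pics/j2.png",c.im)
```

```text
0.172 [-0.59037557 -0.47602785 -0.37143047] [0.65089571 0.1013479  0.17202735] 11.6333
0.164 [-1.14652915 -0.74439406  1.08471665] [0.65100224 0.10134038 0.16408138] 12.45
```

View pics/j.png

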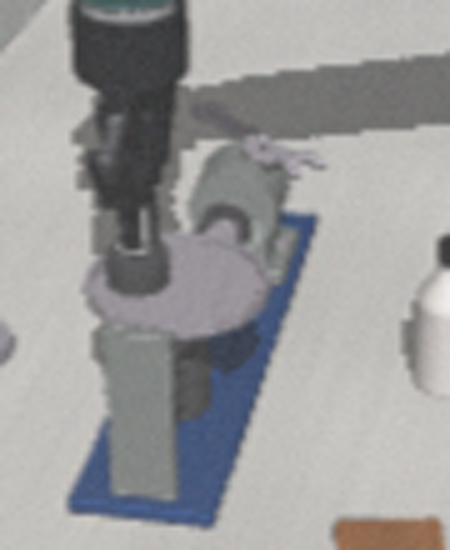

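View pics/j2.png

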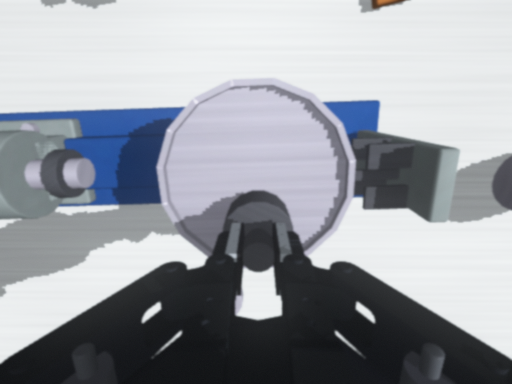

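Run:
```python
from h import *
import pickle
q=qdown(np.pi/2); X,Y=.6510,.1014
env.move_l([X,Y,.170],q,v=.03); env.dwell(.1)
env.command_gripper(.05); env.move_l([X,Y,.235],q,v=.12)
env.move_pose([.55,.1,.25],q)
env.dwell(.3)
s=Cam("side"); c=Cam("wrist"); t=Cam("top");pickle.dump((s,c,t),open("hw3.pkl","wb")); print(c.C, env.read_time_s())
crop(s.im,200,140,290,250,5,"k.png"); cv2.imwrite("pics/k2.png",c.im)
```

```text
[0.47760668 0.10038646 0.37043686] 15.0583
```

View pics/k.png

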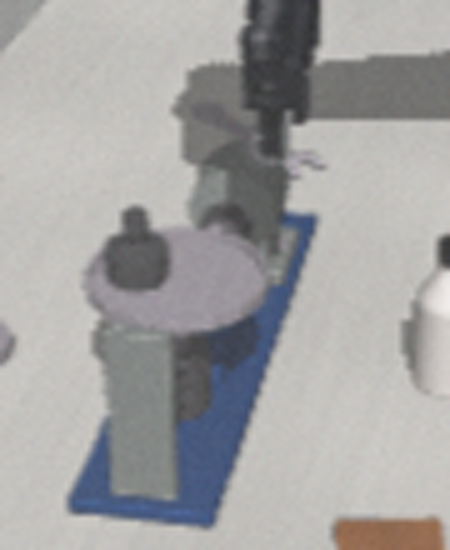

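View pics/k2.png

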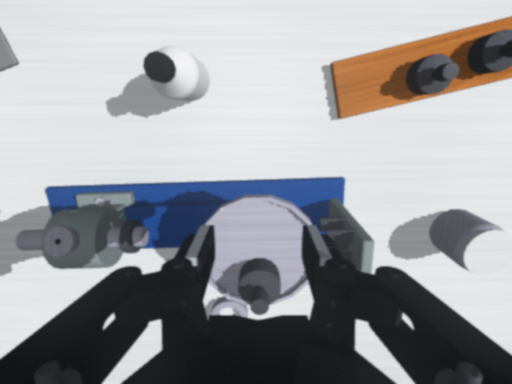

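Run:
```python
from h import *
import pickle
s,c,t=pickle.load(open("hw3.pkl","rb"))
crop(c.im,180,170,390,320,3.6,"l.png"); crop(s.im,205,165,265,245,7,"l2.png"); crop(t.im,215,110,295,180,7,"l3.png")
from scipy.spatial.transform import Rotation as Ro
for a in (.9,1.1,1.3):
  for yy in (.1,.17):
    z=np.array([np.sin(a),0,-np.cos(a)]); y=np.array([0,1.,0]); x=np.cross(y,z); 
    q=Ro.from_matrix(np.c_[x,y,z]).as_quat()[[3,0,1,2]]; print(a,yy,x,env.ik([.42,yy,.25],q))
```

```text
0.9 0.1 [-0.62160997  0.         -0.78332691] [ 0.16406598 -0.58340671 -1.04605255  0.21474345 -0.12829315  0.10254908]
0.9 0.17 [-0.62160997  0.         -0.78332691] [ 0.44088572 -0.46408313 -0.99375843  0.19054571 -0.34083846  0.2853123 ]
1.1 0.1 [-0.45359612  0.         -0.89120736] None
1.1 0.17 [-0.45359612  0.         -0.89120736] None
1.3 0.1 [-0.26749883  0.         -0.96355819] None
1.3 0.17 [-0.26749883  0.         -0.96355819] None
```

View pics/l.png

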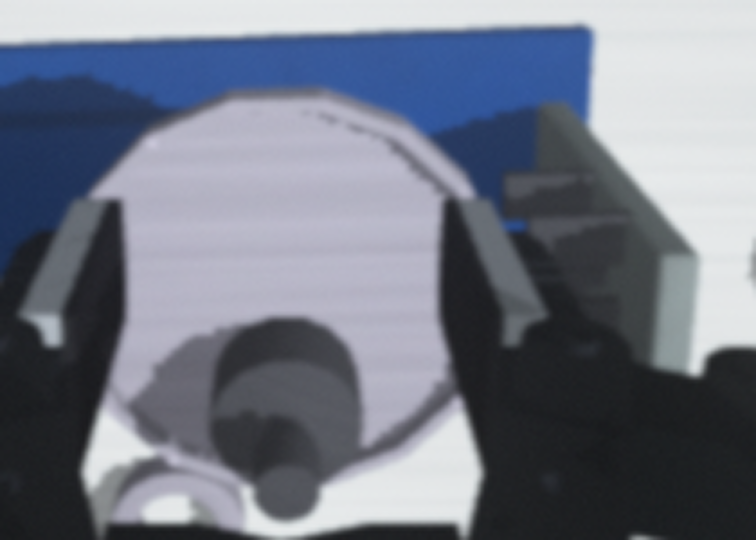

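View pics/l2.png

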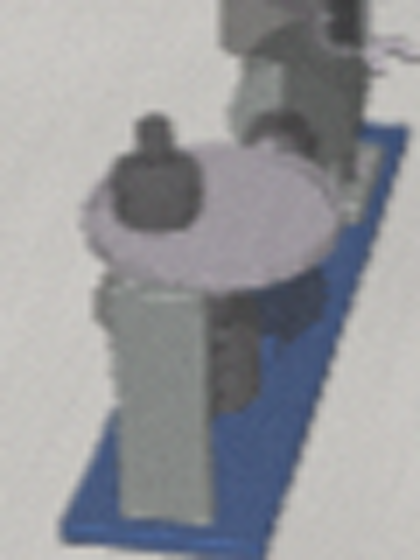

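View pics/l3.png

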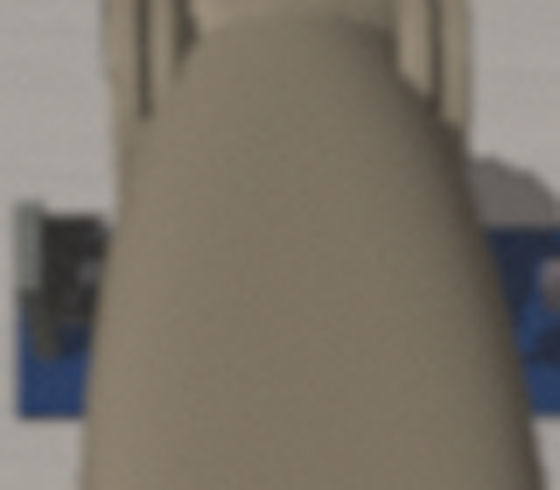

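Run:
```python
from h import *
import pickle
from scipy.optimize import brentq
s,c,t=pickle.load(open("hw3.pkl","rb"))
for v in (191.14,190.57,196.0):
    for y in (.1,.102): print(v,y,brentq(lambda z:s.proj([.625,y,z])[1]-v,.05,.25))
print(tri([(s,(227.1,182.4)),(c,(259.7,306.9))]))
v=182.4; print(brentq(lambda z:s.proj([.651,.1014,z])[1]-v,.05,.25))
print("post top rows: ", [s.proj(p) for p in [(.625,.2,.14),(.625,.212,.14)]])
```

```text
191.14 0.1 0.1336735854786101
191.14 0.102 0.13480819650743167
190.57 0.1 0.13592362044105596
190.57 0.102 0.1370540775599305
196.0 0.1 0.11431609886641944
196.0 0.102 0.11548644678712569
(array([0.65190007, 0.10174516, 0.16594742]), [0.20984450304690488, 0.8421705987431009])
0.16530298223368245
post top rows:  [array([226.70163413, 204.87618508]), array([225.6216216 , 206.87097125])]
```

Run:
```python
from h import *
from scipy.spatial.transform import Rotation as Ro
P=np.array([.62,.19,.11])
res=[]
for a in (.7,.8,.9,1.0,1.1):
  for X in (.42,.46,.50):
   for Z in (.12,.15,.18,.22):
    z=np.array([np.sin(a),0,-np.cos(a)]); y=np.array([0,1.,0]); x=np.cross(y,z)
    q=Ro.from_matrix(np.c_[x,y,z]).as_quat()[[3,0,1,2]]; Y=.19
    k=env.ik([X,Y,Z],q)
    if k is not None:
        C=np.array([X,Y,Z])+.0725*x-.12*z; d=P-C; res.append((np.degrees(np.arctan2(-d[2],d[0])),a,X,Z,C.round(3),k.round(2)))
res.sort(key=lambda r:r[0])
for r in res[:12]: print(r)
```

```text
(np.float64(6.125327234602036), 0.9, 0.5, 0.12, array([0.361, 0.19 , 0.138]), array([ 0.39,  0.03, -1.04, -0.36, -0.31,  0.25]))
(np.float64(7.983504026928335), 0.8, 0.46, 0.12, array([0.323, 0.19 , 0.152]), array([ 0.42, -0.07, -1.04, -0.15, -0.3 ,  0.3 ]))
(np.float64(9.20812323205801), 0.8, 0.5, 0.12, array([0.363, 0.19 , 0.152]), array([ 0.37, -0.01, -0.98, -0.16, -0.27,  0.27]))
(np.float64(9.397936270157363), 0.7, 0.42, 0.12, array([0.287, 0.19 , 0.165]), array([ 0.45, -0.16, -1.02,  0.06, -0.28,  0.35]))
(np.float64(10.65430844433649), 0.7, 0.46, 0.12, array([0.327, 0.19 , 0.165]), array([ 0.4 , -0.09, -0.97,  0.03, -0.25,  0.31]))
(np.float64(10.938967866533966), 0.9, 0.46, 0.15, array([0.321, 0.19 , 0.168]), array([ 0.44, -0.13, -1.07, -0.22, -0.34,  0.29]))
(np.float64(12.008343615390928), 0.8, 0.42, 0.15, array([0.283, 0.19 , 0.182]), array([ 0.48, -0.23, -1.05,  0.  , -0.34,  0.35]))
(np.float64(12.292491361591955), 0.7, 0.5, 0.12, array([0.367, 0.19 , 0.165]), array([ 0.36, -0.02, -0.91,  0.01, -0.23,  0.28]))
(np.float64(12.577648078228531), 0.9, 0.5, 0.15, array([0.361, 0.19 , 0.168]), array([ 0.39, -0.06, -1.02, -0.25, -0.31,  0.25]))
(np.float64(13.571318119278782), 0.8, 0.46, 0.15, array([0.323, 0.19 , 0.182]), array([ 0.42, -0.15, -1.  , -0.04, -0.3 ,  0.3 ]))
(np.float64(14.341469501485136), 0.7, 0.42, 0.15, array([0.287, 0.19 , 0.195]), array([ 0.45, -0.23, -0.98,  0.16, -0.28,  0.35]))
(np.float64(15.590505169260199), 0.8, 0.5, 0.15, array([0.363, 0.19 , 0.182]), array([ 0.37, -0.08, -0.95, -0.06, -0.27,  0.27]))
```

Run:
```python
from h import *
from scipy.spatial.transform import Rotation as Ro
import pickle
a=.9; z=np.array([np.sin(a),0,-np.cos(a)]); y=np.array([0,1.,0]); x=np.cross(y,z)
q=Ro.from_matrix(np.c_[x,y,z]).as_quat()[[3,0,1,2]]
env.command_gripper(.085)
env.move_pose([.46,.19,.16],q)
c=Cam("wrist"); cv2.imwrite("pics/m.png",c.im[::-1,::-1]); pickle.dump(c,open("w5.pkl","wb")); print(c.C,c.R[2],env.read_time_s())
```

```text
[0.32120932 0.19091738 0.17921089] [ 9.29217447e-01 -7.96176432e-04 -3.69532545e-01] 16.825
```

View pics/m.png

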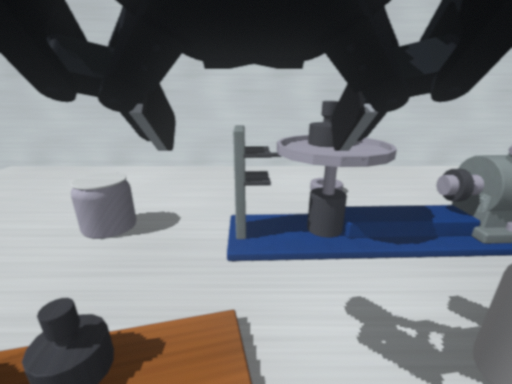

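Run:
```python
from h import *
import pickle
c=pickle.load(open("w5.pkl","rb")); im=c.im[::-1,::-1]
crop(im,220,90,420,250,4,"n.png")
def P(uv,x): # plane x=const, uv in flipped image
    d=c.ray((511-uv[0],383-uv[1])); return c.C+d*(x-c.C[0])/d[0]
for n,uv in [("postTop",(239,126)),("uptab",(262,152)),("lotab",(258,178)),("rimL",(277,145)),("rimR",(396,152))]: print(n,P(uv,.625).round(4))
```

```text
postTop [0.625  0.2061 0.141 ]
uptab [0.625  0.1804 0.112 ]
lotab [0.625  0.1848 0.0809]
rimL [0.625  0.1636 0.12  ]
rimR [0.625  0.0273 0.112 ]
```

View pics/n.png

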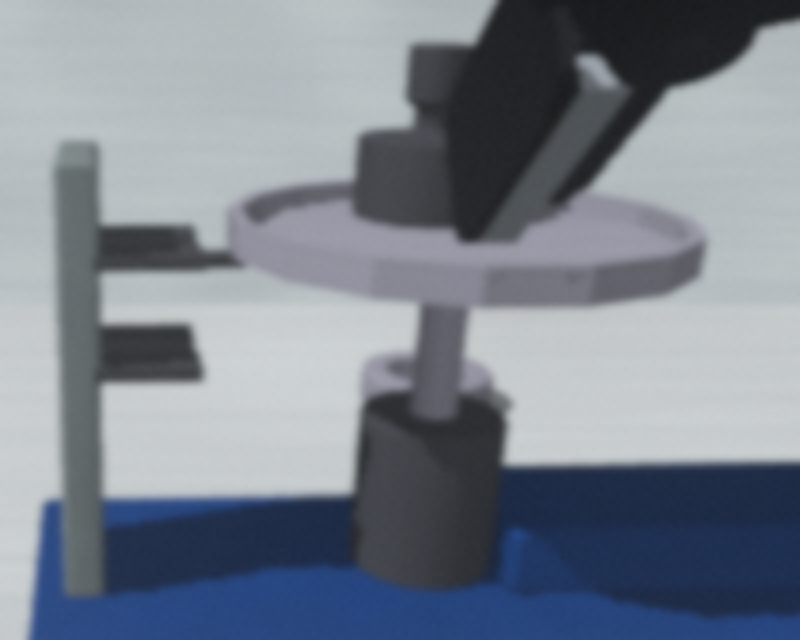

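The flipped picture shows the pointer at crop (220,259), level with the upper tabs at (150,247) rather than clear below them. One weight therefore gives a sink of about 33 mm, right at the edge, and two should give about 53 mm. I'll add the middle weight.

Run:
```python
from h import *
import pickle
q=qdown(.231); x,y=.4407,.3056
env.move_pose([x,y,.20],q); env.command_gripper(.06,40)
env.move_l([x,y,.064],q,v=.12,guard=8)
print(env.read_tcp_pos())
env.command_gripper(0.0,40); print(env.read_gripper_width())
env.move_l([x,y,.24],q,v=.2)
q=qdown(np.pi/2); X,Y=.592,.1000
env.move_pose([X,Y,.24],q); env.dwell(.1); print(env.read_contact_force(),env.read_gripper_width(),env.read_tcp_pos())
w=Cam("wrist"); cv2.imwrite("pics/o.png",w.im); print(env.read_time_s())
```

```text
[0.44142985 0.30600004 0.06479843]
0.016675215494836144
[-0.43985081 -0.14427771 -2.90430092] 0.016400835654719493 [0.59160554 0.10053653 0.23976152]
23.0667
```

View pics/o.png

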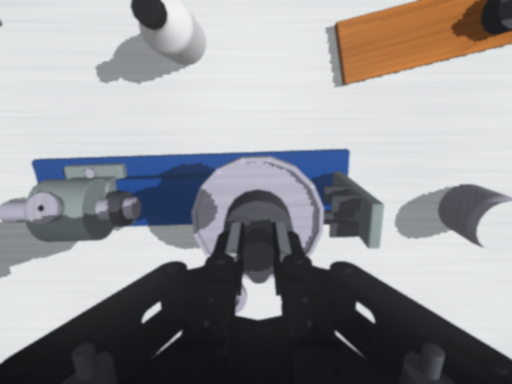

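Run:
```python
from h import *
import pickle
q=qdown(np.pi/2); X,Y=.592,.1005
env.move_l([X,Y,.185],q,v=.1)
env.move_l([X,Y,.154],q,v=.03); env.dwell(.2); print(env.read_contact_force(),env.read_tcp_pos())
env.command_gripper(.05); env.move_l([X,Y,.22],q,v=.12)
env.move_pose([.50,.0,.30],q)
print(env.read_time_s())
w=Cam("wrist"); cv2.imwrite("pics/p.png",w.im); s=Cam("side"); crop(s.im,200,140,290,250,5,"p2.png")
pickle.dump((w,s),open("w6.pkl","wb"))
```

```text
[-0.27294275 -0.35250602 -0.47684626] [0.59206454 0.10045323 0.15418847]
26.95
```

View pics/p.png

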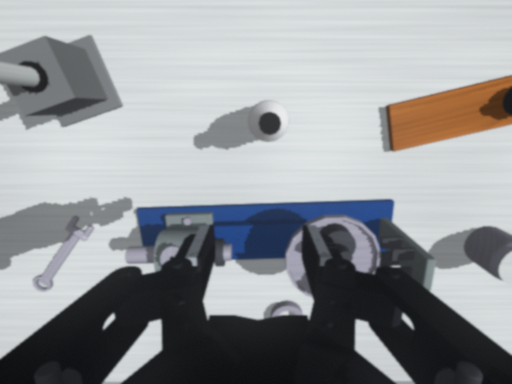

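View pics/p2.png

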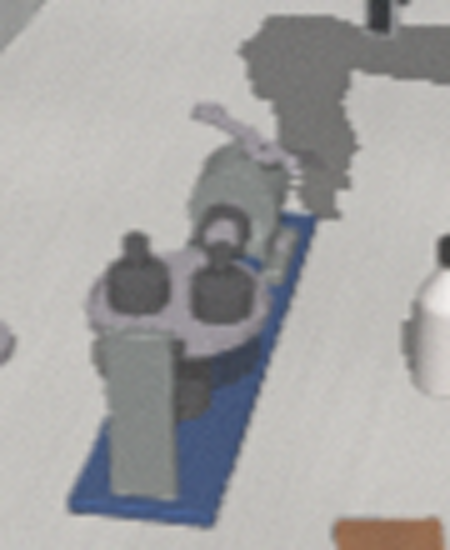

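The rear knob's top moved down 5 px in the side view, which is another 20 mm or so. The pan should now be at about 52 mm. Next is a close look at the pad and then the probe.

Run:
```python
from h import *
import pickle
q=qdown(np.pi/2+.03)
env.command_gripper(.085)
env.move_pose([.59,-.111,.27],q); w=Cam("wrist"); 
env.move_pose([.42,-.21,.30],q); v=Cam("wrist")
env.move_l([.375,-.255,.24],q); u=Cam("wrist"); print(env.read_time_s())
cv2.imwrite("pics/q1.png",w.im);cv2.imwrite("pics/q2.png",v.im);cv2.imwrite("pics/q3.png",u.im)
pickle.dump((w,v,u),open("w7.pkl","wb"))
```

```text
29.825
```

View pics/q1.png

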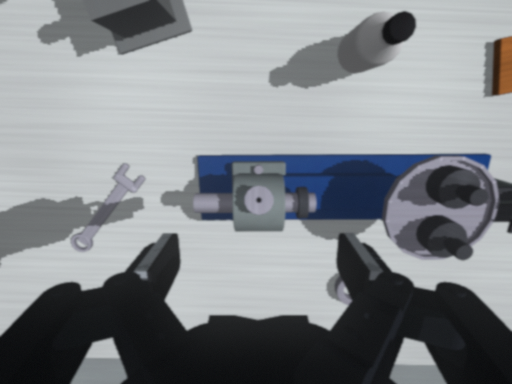

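View pics/q2.png

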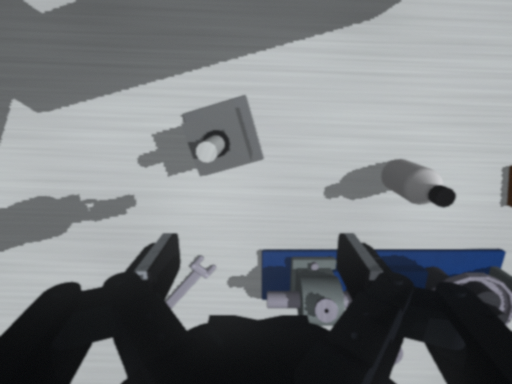

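View pics/q3.png

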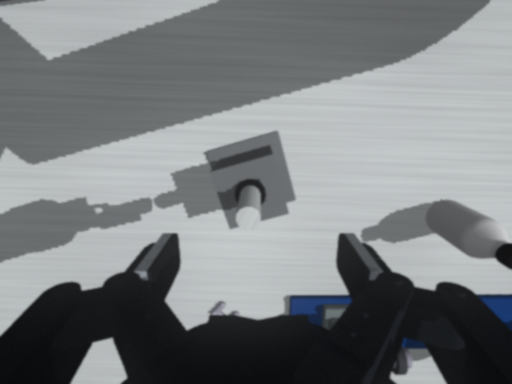

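Run:
```python
from h import *
import pickle
w,v,u=pickle.load(open("w7.pkl","rb"))
L=[(w,225,165),(v,290,275),(v,170,115),(u,215,170)]
T=[cv2.resize(c.im[y:y+65,x:x+65],(390,290) if 0 else (290,290),interpolation=2) for c,x,y in L]
cv2.imwrite("pics/r.png",np.vstack([np.hstack(T[:2]),np.hstack(T[2:])]))
```

```text
(no output)
```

View pics/r.png

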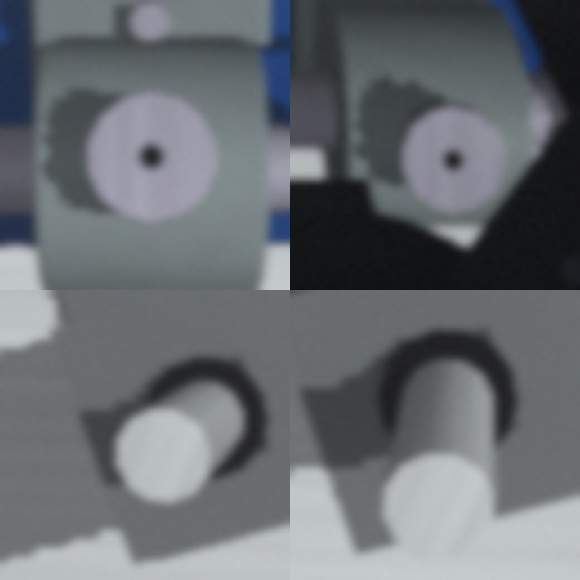

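Run:
```python
from h import *
import pickle
w,v,u=pickle.load(open("w7.pkl","rb")); k=65/290
w3=pickle.load(open("w3.pkl","rb"))
f=lambda x,y,a,b:(x+a*k-.4,y+b*k-.4)
p1=f(225,165,151,156);p2=f(290,275,163,160);b1=f(170,115,162,165);b2=f(215,170,148,217)
print("pad",tri([(w,p1),(v,p2)]),tri([(w,p1),(v,p2),(w3,(89.2,237.1))]),w.plane(p1,.116),v.plane(p2,.116))
print("back",tri([(v,b1),(u,b2)]),v.plane(b1,.15),u.plane(b2,.15))
# collar ring centres (u: ring centre)
print("collar",u.plane(f(215,170,158,105),.086), v.plane(f(170,115,205,125),.086))
from scipy.spatial.transform import Rotation as Ro
yaw=.032; n=Ro.from_euler('z',yaw).apply([-np.sin(.4),0,np.cos(.4)])
z=-n; y=Ro.from_euler('z',yaw).apply([0,1,0]); x=np.cross(y,z); q=Ro.from_matrix(np.c_[x,y,z]).as_quat()[[3,0,1,2]]
P=np.array([.612,-.111,.116]); print(n,q,env.ik(P+n*.106,q),env.ik(P+n*.2,q))
print(env.read_time_s())
```

```text
pad (array([ 0.61214013, -0.11014038,  0.11667328]), [0.14668465611754666, 0.11523076673142542]) (array([ 0.61185524, -0.11021212,  0.11696489]), [0.2034578445214692, 0.14255869719228256, 0.16210395103331346]) [ 0.61228344 -0.11000004  0.116     ] [ 0.61283047 -0.11004079  0.116     ]
back (array([ 0.39246202, -0.26287535,  0.15148604]), [0.12146302671266186, 0.14516974192214205]) [ 0.39264346 -0.26305258  0.15      ] [ 0.39317589 -0.26302023  0.15      ]
collar [ 0.39146233 -0.26301644  0.086     ] [ 0.39179927 -0.26302747  0.086     ]
[-0.38921898 -0.01245926  0.92106099] [ 0.1986439  -0.0156804   0.97994113  0.00317857] [-0.37808079  0.00209327 -0.49498693  0.70382419  0.15588521 -0.38086006] [-0.41115263 -0.12604746 -0.42363361  0.90835751  0.16776441 -0.41213359]
29.825
```

Run:
```python
from h import *
import pickle
q=qdown(np.pi/2+.032); x,y=.3925,-.2630
env.command_gripper(.055,60)
env.move_l([x,y,.19],q,v=.15); env.move_l([x,y,.121],q,v=.08,guard=8); print(env.read_tcp_pos())
env.command_gripper(0.0,60); print(env.read_gripper_width()); g=env.read_tcp_pos()
env.move_l([x,y,.26],q,v=.12); env.dwell(.2)
print(env.read_contact_force(),env.read_gripper_width(),env.read_tcp_pos(),env.read_time_s())
w=Cam("wrist"); s=Cam("side"); t=Cam("top"); cv2.imwrite("pics/s1.png",w.im); crop(s.im,230,60,400,200,4,"s2.png"); crop(t.im,300,160,420,260,4,"s3.png"); pickle.dump((w,s,t),open("w8.pkl","wb"))
```

```text
[ 0.39290482 -0.26336231  0.12150622]
0.02061524344815847
[-0.11861662  0.87095652 -0.81728324] 0.020572242891747385 [ 0.39216047 -0.26270607  0.25924998] 33.6583
```

View pics/s1.png

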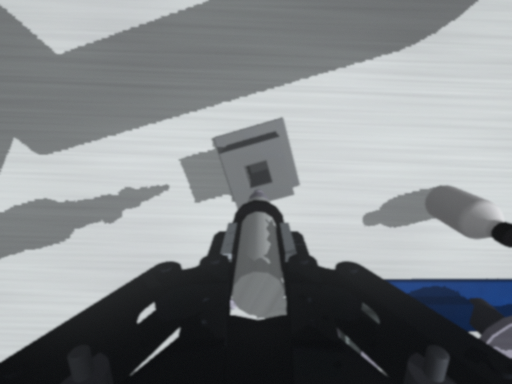

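View pics/s2.png

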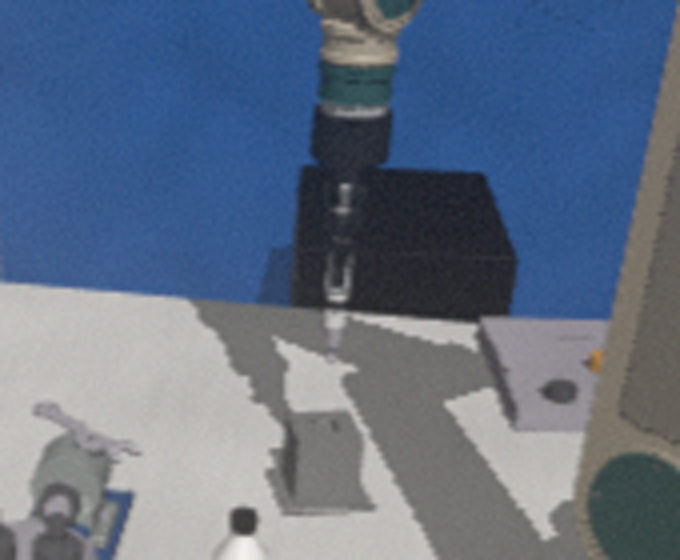

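Run:
```python
from h import *
import pickle
w,s,t=pickle.load(open("w8.pkl","rb"))
T=np.array(env.read_tcp_pos()); from scipy.spatial.transform import Rotation as Ro
q=env.read_eef_rot(); R=Ro.from_quat(np.r_[q[1:],q[0]]).as_matrix()
for n,d in [("tip",.1055),("collar",.0855-.048),("back",-.0295)]:
    p=T+R[:,2]*d; print(n,p.round(4),"wrist",w.proj(p).round(1),"side crop",((s.proj(p)-[230,60])*4).round(1),"top",t.proj(p).round(1))
crop(w.im,200,170,320,330,4.4,"t1.png"); crop(s.im,295,95,335,155,10,"t2.png")
```

```text
tip [ 0.3924 -0.2628  0.1542] wrist [257.4 193.7] side crop [329.8 360.2] top [369. 220.]
collar [ 0.3924 -0.2629  0.2222] wrist [257.2 226.5] side crop [335.4 298.1] top [377.3 217.8]
back [ 0.3924 -0.2629  0.2892] wrist [256.8 297.3] side crop [341.1 233.9] top [386.7 215.4]
```

View pics/t1.png

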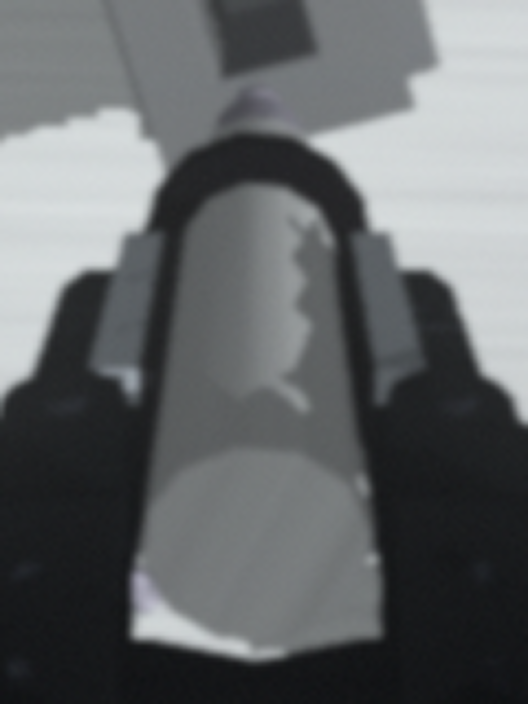

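View pics/t2.png

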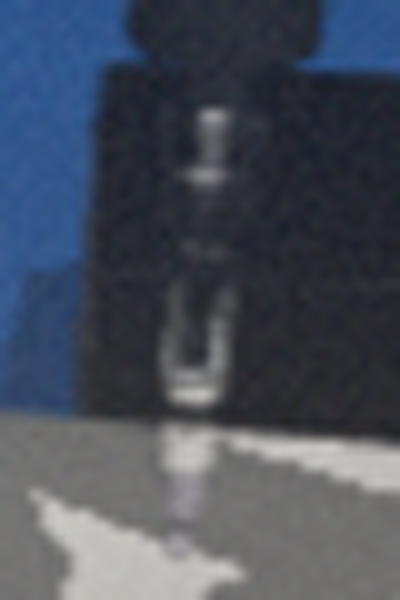

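The probe is gripped square: in the side view the tip is at (312.8,150.0) against a predicted (312.5,150.1). Next is the approach above the pad.

```bash
cat >> h.py <<'E'
from scipy.spatial.transform import Rotation as Ro
yaw=.032; n=Ro.from_euler('z',yaw).apply([-np.sin(.4),0,np.cos(.4)])
_y=Ro.from_euler('z',yaw).apply([0,1,0]); Q=Ro.from_matrix(np.c_[np.cross(_y,-n),_y,-n]).as_quat()[[3,0,1,2]]
PAD=np.array([.6122,-.1101,.1167])
def F(k=8):
    a=[]
    for i in range(k): a.append(env.read_contact_force()); env.dwell(.03)
    return np.mean(a,0)
E
python3 - <<'E'
from h import *
import pickle
env.move_pose(PAD+n*.18,Q); env.move_l(PAD+n*(.1055+.012),Q,v=.08); env.dwell(.3)
print(F(),F(),env.read_tcp_pos(),PAD+n*.1175,env.read_time_s())
w=Cam("wrist"); s=Cam("side"); t=Cam("top"); pickle.dump((w,s,t),open("w9.pkl","wb"))
T=np.array(env.read_tcp_pos()); q=env.read_eef_rot(); R=Ro.from_quat(np.r_[q[1:],q[0]]).as_matrix()
for d,m in [(.1055,"tip"),(None,"pad")]:
    p=PAD if d is None else T+R[:,2]*d
    print(m,p.round(4),w.proj(p).round(1),s.proj(p).round(1),t.proj(p).round(1))
cv2.imwrite("pics/u1.png",w.im); crop(s.im,215,110,275,190,7,"u2.png"); crop(t.im,285,115,345,175,7,"u3.png"); crop(w.im,210,130,310,240,5,"u4.png")
E
```

```text
[ 0.06044737 -0.21839107 -1.48076215] [-0.20882355  0.16954492 -1.1942851 ] [ 0.56646249 -0.11156363  0.22489224] [ 0.56646677 -0.11156396  0.22492467] 36.4417
tip [ 0.6075 -0.1102  0.1277] [257.8 193.1] [253.6 166.6] [316.6 152.6]
pad [ 0.6122 -0.1101  0.1167] [257.8 189.2] [252.4 169. ] [315.8 152.2]
```

View pics/u1.png

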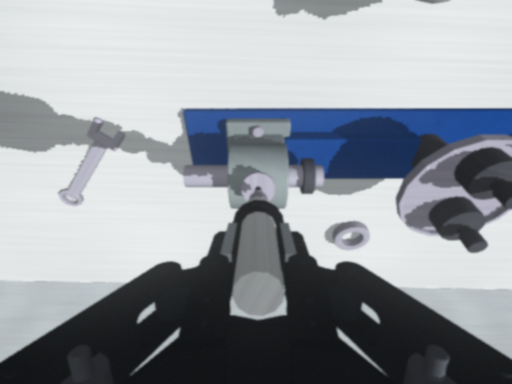

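View pics/u2.png

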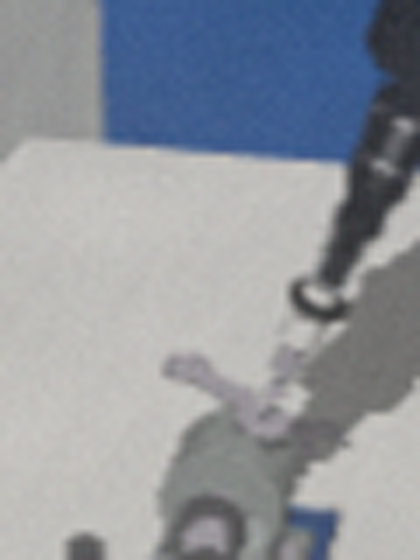

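View pics/u4.png

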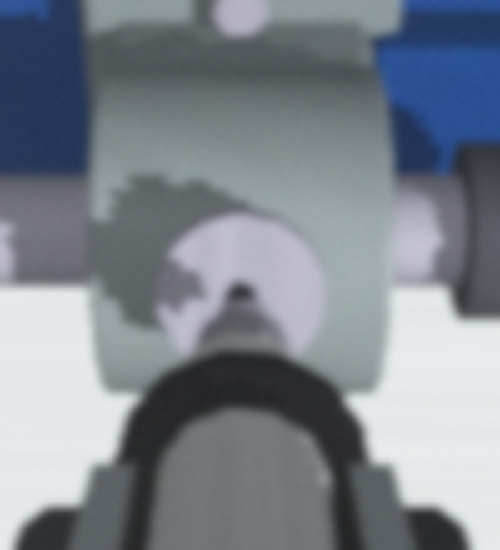

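The wrist crop shows the pad centre at about (242,293) with the tip just short of it on the same column. It matches the projections, so I'll press.

Run:
```python
from h import *
import pickle
f0=F(10); print(f0@n)
L=.1055
for d in (.004,-.003,-.006):
    g=env.move_l(PAD+n*(L+d),Q,v=.02,guard=5); env.dwell(.15); f=F(8); print(d,g,(f-f0)@n,(f-f0).round(2),(np.array(env.read_tcp_pos())-PAD)@n)
print(env.read_time_s())
w=Cam("wrist"); s=Cam("side"); t=Cam("top"); pickle.dump((w,s,t),open("w10.pkl","wb"))
cv2.imwrite("pics/v1.png",w.im); crop(s.im,205,110,275,240,4.5,"v2.png");  crop(w.im,210,130,310,240,5,"v4.png")
```

```text
-1.151792467443611
0.004 False -0.1491973532869075 [ 0.   -0.18 -0.16] 0.10958708917465039
-0.003 False 1.4967796083723703 [ 0.14 -0.26  1.68] 0.10263702181583877
-0.006 False 2.4679917402162133 [-0.08 -0.21  2.64] 0.09960412417162386
39.525
```

View pics/v4.png

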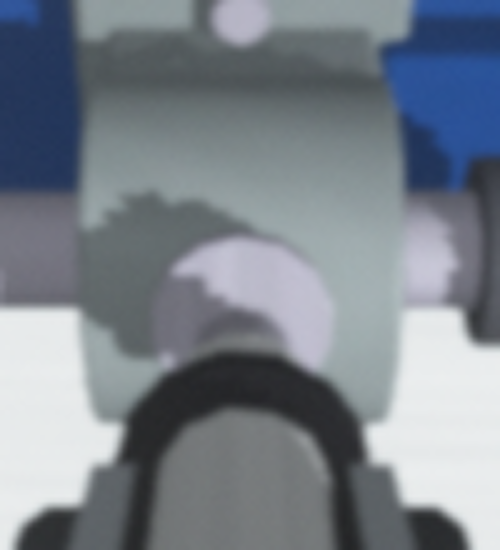

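View pics/v2.png

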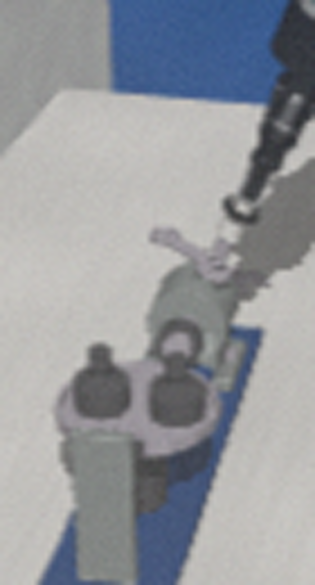

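Run:
```python
from h import *
import pickle
from scipy.optimize import brentq
w,s,t=pickle.load(open("w10.pkl","rb"))
crop(w.im,380,90,512,270,3.2,"x1.png"); crop(s.im,210,175,262,222,9,"x2.png")
T=np.array(env.read_tcp_pos()); print(T,env.read_gripper_width())
```

```text
[ 0.5736077  -0.11143624  0.20850635] 0.020651938767176883
```

View pics/x1.png

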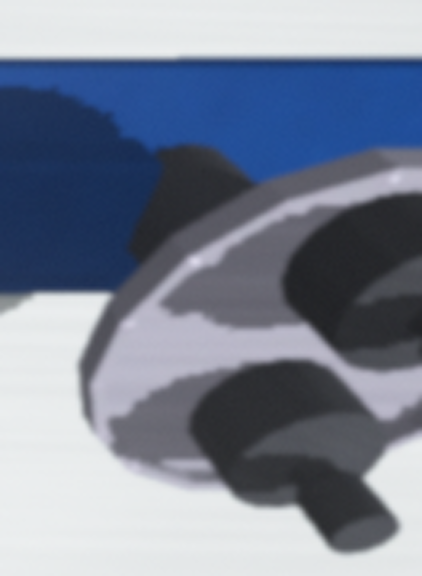

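View pics/x2.png

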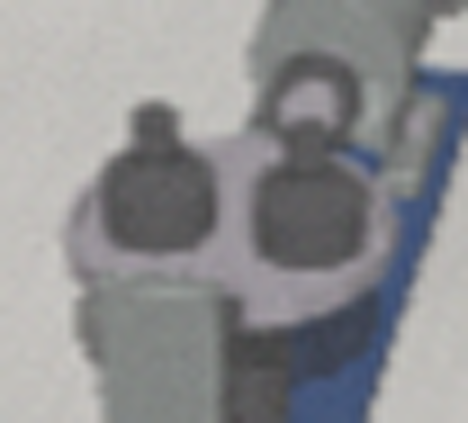

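Run:
```python
from h import *
import pickle
from scipy.optimize import brentq
w,s,t=pickle.load(open("w10.pkl","rb"))
print(tri([(w,(494.1,255.6)),(s,(227.2,187.6))]), brentq(lambda z:s.proj([.651,.1014,z])[1]-187.6,.05,.25), w.plane((494.1,255.6),.148))
f=F(15); print(f@n+1.15, f, (np.array(env.read_tcp_pos())-PAD)@n, np.abs(env.read_joint_velocities()).max(), env.read_time_s())
```

```text
(array([0.65194442, 0.10173911, 0.14529064]), [0.15857181880213955, 0.041434597179054185]) 0.14509916084132868 [0.64859466 0.09784211 0.148     ]
2.5927039008890933 [ 0.01166195 -0.80062585  1.56044796] 0.09953052727699024 0.0012228709466803077 40.175
```

Run:
```python
from workcell import env
env.finish_job(); print("done")
```

```text
the job is handed in; nothing more can be done
done
```

I set two iron weights side by side on the pan and let go of them. Then I took the probe from its holder, pressed it square on the pad centre mark, and handed the job in at about 40 s, still holding it there. No verdict is reported.

**Pan:**
- With one weight, the pointer sat level with the upper tabs. My estimates of the sink then ran from 32 to 41 mm. I took it as about 33 mm, right at the edge of the range, so I added a second weight.
- With two, the arm height at release gave about 52 mm and triangulating a weight's knob gave about 55 mm. They differ by about 3 mm, but both are inside 33–59 mm.
- I did not look at the pointer directly again after the second weight. My first camera estimate of the pan's starting sink (about 22 mm) was about 9 mm too large compared with the later checks.

**Probe:**
- In the last wrist picture the tip sat within about 1 mm of the pad centre sideways.
- The push was about 2.5 N, rising with depth as the spring should, which puts the plunger about 6 mm in. The force reading is noisy by about 0.5 N.
- The arm was still. I saw no contact with the bystanders, but I did not measure their positions again at the end.

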